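# Vent the orange air reservoir on the garage bench

## Robot

A 6-joint arm with a two-finger parallel gripper is mounted at the origin on the work surface. World frame = base frame: x ahead of the robot, y to its left, z up, the work surface at z = 0. Lengths are in m, angles in rad, forces in N, time in s.
With the tool pointing down it reaches from about 0.35 to 0.85 m from the base axis. Payload 8.1 kg.
Tool frame: the origin (TCP) lies at the very end of the fingers, on their centre line; the grasp point (between the pads) lies 19 mm behind it (robot.pinch_z is the distance from the TCP to the grasp point, in m); x points along the fingers, z is the direction in which the jaws open and shut, and the axes are right-handed (so a half turn about x gives the same grasp; the last joint's range is limited). The gripper opens to 93 mm and grips with 3 to 60 N. Pads are 15 mm wide; open, the fingers measure 128 mm over their backs; the gripper's body (75 mm by 188 mm) begins 65 mm behind the grasp point.
Start: joints at [-1.355, 0.13, 1.488, -0, 1.523, -0.085], TCP at [0.178, -0.573, 0.219] pointing down, gripper open.
Joint ranges: [-2.96, 2.96], [-0.89, 2.26], [0.02, 2.5], [-1.34, 4.48], [0, 2.73], [-2.66, 2.66]. Speed limits (rad/s): [2.39, 2.39, 2.79, 3.14, 3.14, 3.14].

## Interface

Orientations are given as a rotation vector (axis times angle).
In Python, from plant import robot, optics, ticket gives the robot as it stands.
- The arm moves only by the tool jog_arm, never from a script. Its argument "targets" is a list of rows, each a list of 7 numbers: the shift along the tool's x, y, z in cm, then the turn, a rotation vector about the tool's x, y, z in degrees, then the closure, from 0 (fully open) to 1 (shut). In form: [[dx, dy, dz, ax, ay, az, grip], ...]. A call has 1 to 5 rows; each row is the pose to reach, as a shift and turn from the pose measured when the call began, along the tool's axes at that moment; what a row does not reach only later rows make up. A row lasts 1/8 s, in which the tool goes at most 62.5 mm and 10.7 degrees, less where a joint would pass 70% of its speed; a pose out of reach is approached as far as the arm can. A call with a gripper value outside its range is refused whole. The fingers move at their own pace and stop on an object; "squeeze" is the grip in N (left out, the last holds). Time passes only in rows, so rows that repeat a pose let the fingers close. It gives the time, the measured TCP pose, the force and the opening at its end, in the units of the state.
- robot.read_state(): the state, without advancing time (a new reading comes with each control period).
- optics.read_camera(name): name is "side" or "top"; returns a dict with "frame" (420x560x3 uint8, red, green, blue), "vertical_fov" (degrees; the focal length in pixels is half the picture's height over the tangent of half this angle, whatever the lens; pixels are square), "cx", "cy" (the principal point, pixels), "R" (3x3) and "t" (3): a world point X has camera coordinates R X + t. Camera axes: x right, y down, z forward; pixel columns grow to the right and rows downward; lengths in m; the calibration is good to about 2 mm. A picture is of the moment at which its call begins. There is no depth.
- ticket.close_job(): hands the job in, once; it reports no verdict.
The state is a dict: "t": time; "q": joint angles; "dq": joint speeds; "joint_torque": joint torques, N m; "tool_pos": TCP position; "orientation": TCP orientation; "force": force on the tool from outside, world axes, zero at the start; "wrist_torque": the same for the moment, N m; "opening": finger opening in m.
Only numpy, scipy, OpenCV 4.12 (cv2) and the standard library are available. Lean on these libraries where they do the work, as an engineer would, in place of code of your own. Each camera call takes 0.05 s, during which the arm holds its last target.

## Task

Vent the orange air reservoir: unscrew its small knurled brass lock nut counter-clockwise, seen from above, until the nut's white line stands at the green dots, then press the freed steel pin fully down, keep it down for about a second and let it spring back up. Do not touch the grey reservoir.

Things in the scene. Friction and masses are not known exactly. Their poses are not given: they have to be found in the camera images.
- orange_valve (a point): mid-height of the brass lock nut, on the upright valve axis at the centre of the top of the orange reservoir (fixed pot, 110 mm across, 70 mm tall); 93 mm above the bench, 23 above the pot's top. Grip the nut here from above; 14 mm free below it. Steel pin head above: 14 mm across, its top, when up, 21 mm above this point. z up, x to the red dot (locked)
- orange_nut (a joint): turn of its knurled lock nut (24 mm across, 18 tall), rad: 0 locked (white line at red dot), grows counter-clockwise from above, stop at 1.75. Starts at 0 to 0.25; blocks the pin below 0.9, frees it from 1.05; green dots at 1.1 to 1.7. Captive: does not rise; light friction 0.06 N m, stays where left. One grasp turned 1.2 to 1.4 rad does it
- orange_pin (a joint): how far the valve pin in the middle of that nut is pressed down, m: 0 up, 0.005 fully down (its head then still stands 7 mm above the nut). Sprung: 1.5 N to start, 4 N at the bottom, returns by itself. Moves only once the nut is unscrewed
- grey_tank: the look-alike bystander: a fixed grey reservoir of the same shape and size with the same valve, not to be touched; origin at the centre of its underside on the bench, z up

How it is judged:
On the way, in this order (a step that is already met when the one before it is completed fails the run):
1. the orange reservoir's lock nut is unscrewed to the green dots, its pin still up (value of joint orange_nut above 1.05 rad and value of joint orange_pin below 0.001 m), for 0.2 s.
2. the freed pin is pressed down, at least 3.5 of its 5 mm, for half a second (value of joint orange_pin above 0.0035 m and value of joint orange_nut above 1 rad), for 0.5 s.
At the end, for the whole second after the job is handed in: The orange reservoir's lock nut is left unscrewed (1.0 rad or more) and its pin has sprung back up (within 1 mm) (value of joint orange_nut above 1 rad and value of joint orange_pin below 0.001 m); the robot touches nothing.
It fails at once if the grey reservoir or its valve is touched with more than 2 N (contact force between any of the fingers, the arm and grey_tank above 2 N).
It also fails if it takes over 42 s, if anything falls off the work surface, if the arm or the gripper's body presses on something with over 40 N, if the wrist force passes 120 N, or if a joint passes its speed limit or range.

## Working session

There is one attempt and no reset: what is moved stays moved. The work goes in short steps, Python scripts to look and compute and a tool call to move; the robot and the scene stay as the last step left them, time stands still between calls to the robot, and variables do not carry over. Pictures are saved under pics/ and viewed, and the job is handed in when it is done.

Besides the shell and the picture viewer there is one more tool, called after "Call:" as name([rows], argument=value, ...), one row to a line, values as JSON. jog_arm: Moves the arm, as the interface text tells. Its arguments: {"type":"object","properties":{"targets":{"type":"array"},"squeeze":{"type":"number"}},"required":["targets"]}

```bash
mkdir -p pics; ls; python3 - <<'E'
from plant import robot, optics, ticket
import cv2
for n in("side","top"):
    c=optics.read_camera(n); cv2.imwrite(f"pics/{n}0.png",c["frame"][:,:,::-1])
    print(n,c["vertical_fov"],c["cx"],c["cy"],c["R"],c["t"], {k for k in c})
print(robot.read_state(), robot.pinch_z)
E
```

```text
pics
side 53.78228966249665 283.2024842449133 206.23624071793205 [[-0.83571136 -0.54889529 -0.0173343 ]
 [-0.40151693  0.6322482  -0.66260574]
 [ 0.37466075 -0.54678713 -0.74876776]] [0.44908566 0.25946717 0.50763458] {'cy', 'frame', 't', 'R', 'vertical_fov', 'cx'}
top 45.126157854166664 281.96831365575486 209.86564379559297 [[-0.01555205 -0.99936188 -0.03215537]
 [-0.9894071   0.02002338 -0.14377987]
 [ 0.14433198  0.02957868 -0.98908715]] [0.01868795 0.56269398 0.78843472] {'cy', 'frame', 't', 'R', 'vertical_fov', 'cx'}
{'t': 0.1, 'q': array([-1.35539208e+00,  1.31129719e-01,  1.48916894e+00, -1.47717174e-05,
        1.52299019e+00, -8.53617085e-02]), 'dq': array([-3.02305359e-04, -9.84496904e-04, -2.00898696e-03, -7.96313663e-05,
       -7.03616747e-04, -3.20752009e-04]), 'joint_torque': array([ 8.26875894e-04, -5.61340499e+01, -4.93096161e+01,  7.70504074e-02,
        2.90937623e-02, -2.98753355e-05]), 'tool_pos': array([ 0.1776786 , -0.57254928,  0.21766681]), 'orientation': array([ 0.98594627,  1.33792147, -0.98410664]), 'force': array([-0.18637551,  0.46055621, -0.23735978]), 'wrist_torque': array([ 0.02064251,  0.00946289, -0.0603295 ]), 'opening': 0.09306690264836642} 0.0188
```

View pics/side0.png

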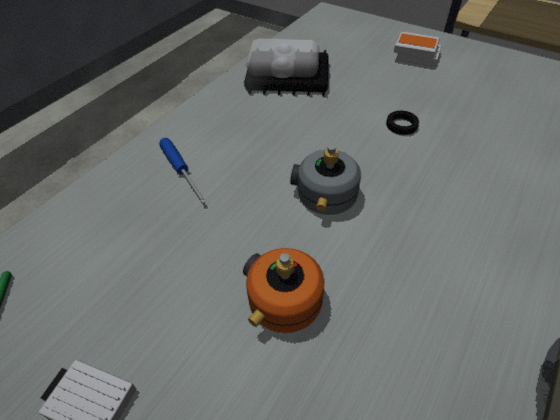

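View pics/top0.png

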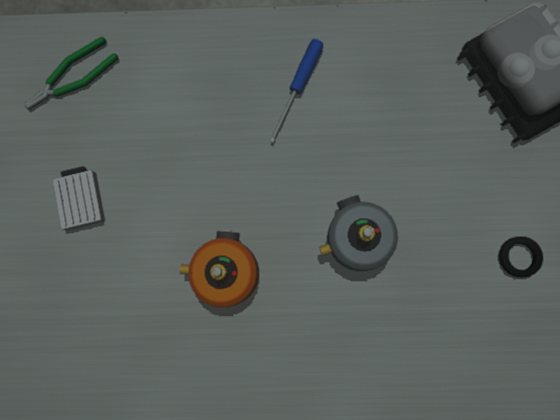

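The side view shows the orange pot at about (285,288) with its pin at (285,260), and the grey pot at (329,180). In the top view the orange pin is at (217,271) and the grey one at (368,233). I'll measure these next.

```bash
cat > h.py <<'E'
import numpy as np, cv2
from plant import robot, optics, ticket
from scipy.spatial.transform import Rotation as Ro
def cam(n): return optics.read_camera(n)
def f(c): return c["frame"].shape[0]/2/np.tan(np.radians(c["vertical_fov"])/2)
def ray(c,u,v):
    R=np.array(c["R"]);t=np.array(c["t"])
    d=R.T@np.array([(u-c["cx"])/f(c),(v-c["cy"])/f(c),1]); return -R.T@t,d
def onz(c,u,v,z):
    o,d=ray(c,u,v); return o+d*(z-o[2])/d[2]
def proj(c,X):
    p=np.array(c["R"])@X+c["t"]; return p[0]/p[2]*f(c)+c["cx"],p[1]/p[2]*f(c)+c["cy"]
def tri(a,ua,b,ub):
    o1,d1=ray(a,*ua);o2,d2=ray(b,*ub)
    s=np.linalg.lstsq(np.c_[d1,-d2],o2-o1,rcond=None)[0]
    p,q=o1+s[0]*d1,o2+s[1]*d2; return (p+q)/2,np.linalg.norm(p-q)
E
python3 - <<'E'
from h import *
for n,(u,v) in {"side":(285,268),"top":(220,270)}.items():
    c=cam(n); im=c["frame"][:,:,::-1]
    z=cv2.resize(im[v-25:v+25,u-25:u+25],(600,600),interpolation=cv2.INTER_NEAREST)
    z=np.clip(z*1.3,0,255).astype(np.uint8)
    cv2.imwrite(f"pics/{n}z.png",z)
    hsv=cv2.cvtColor(c["frame"],cv2.COLOR_RGB2HSV)
    m=((hsv[...,0]<14)&(hsv[...,1]>180)&(hsv[...,2]>60)).astype(np.uint8)
    k,l,s,ce=cv2.connectedComponentsWithStats(m); i=1+np.argmax(s[1:,4]); print(n,s[i],ce[i])
    if n=="top":
        b=s[i]; print(onz(c,b[0]+b[2]/2,b[1]+b[3]/2,0.05))
E
```

```text
side [ 247  248   77   76 3419] [284.75782393 288.18163206]
top [ 189  239   67   67 1005] [225.71343284 272.75820896]
[0.4622727 0.1051254 0.05     ]
```

View pics/sidez.png

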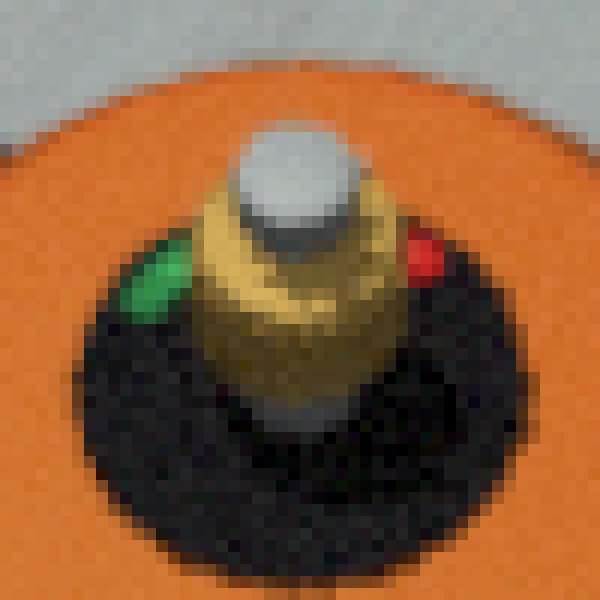

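View pics/topz.png

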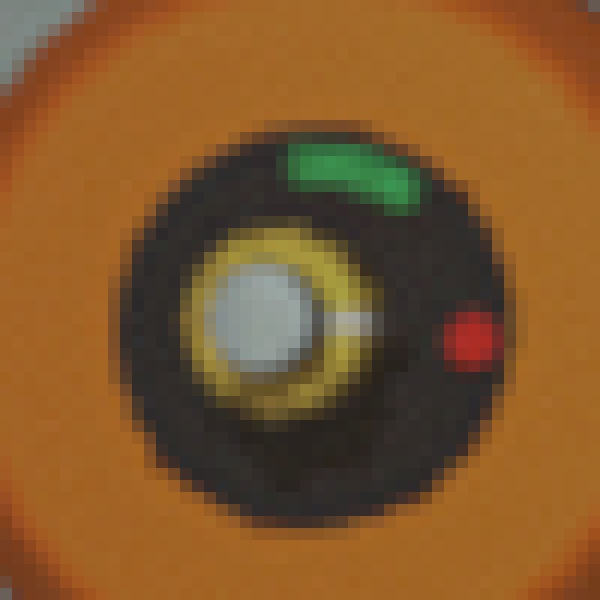

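```bash
python3 - <<'E'
from h import *
T=cam("top");S=cam("side")
P=(216.4,271.2);Q=(284.3,256.7)
print("pin z.114",onz(T,*P,.114),onz(S,*Q,.114),tri(T,P,S,Q))
print("disc z.07/.075",onz(T,220.7,271.6,.072))
print("nuttop",onz(T,217.8,271.6,.102))
print("red",onz(T,472/12+194.5,340/12+244.5,.073),"line",onz(T,352/12+194.5,322/12+244.5,.102))
print("green ends",onz(T,300/12+194.5,165/12+244.5,.073),onz(T,408/12+194.5,192/12+244.5,.073))
print("grey",onz(T,367.5,232.5,.114))
s=robot.read_state(); print(Ro.from_rotvec(s["orientation"]).as_matrix())
E
```

```text
pin z.114 [0.46282102 0.10461649 0.114     ] [0.46315321 0.10680144 0.114     ] (array([0.46344602, 0.10527176, 0.11174221]), np.float64(0.001266769596031772))
disc z.07/.075 [0.46319362 0.10466051 0.072     ]
nuttop [0.4625059  0.10444238 0.102     ]
red [0.46093152 0.08401191 0.073     ] line [0.46275467 0.09536461 0.102     ]
green ends [0.48390062 0.10643005 0.073     ] [0.48016096 0.09232405 0.073     ]
grey [ 0.51594061 -0.11942884  0.114     ]
[[-1.42781748e-04  9.55106470e-01  2.96262738e-01]
 [ 6.58919130e-04  2.96262767e-01 -9.55106245e-01]
 [-9.99999773e-01  5.88414470e-05 -6.71638840e-04]]
```

Valve axis is at about (0.463, 0.105), agreeing across features to within about 2 mm and consistent in height. The nut's line is about 0.1 rad from red, and grey is 0.23 m away. The current jaw yaw leaves plenty of wrist range, so I'll move over the valve at this height.

Call:
jog_arm([
  [0,3.8,-4.5,0,0,0,0.2],
  [0,7.6,-9.0,0,0,0,0.3],
  [0,11.4,-13.5,0,0,0,0.4],
  [0,15.2,-18,0,0,0,0.4],
  [0,19,-22.5,0,0,0,0.4],
], squeeze=20)

```text
t: 0.92
tool_pos: [0.293, -0.3, 0.2185]
orientation: [0.986, 1.336, -0.985]
force: [1.6, -0.2, 0.2]
opening: 0.0562
```

Call:
jog_arm([
  [0,3.8,-4.5,0,0,0,0.4],
  [0,7.6,-9.0,0,0,0,0.4],
  [0,11.4,-13.5,0,0,0,0.4],
  [0,15.2,-18,0,0,0,0.4],
  [0,19,-22.5,0,0,0,0.4],
])

```text
t: 1.55
tool_pos: [0.4084, -0.027, 0.219]
orientation: [0.986, 1.335, -0.984]
force: [0.9, -0.6, 0.8]
opening: 0.0557
```

```bash
cat >> h.py <<'E'
def rel(p):
    s=robot.read_state();R=Ro.from_rotvec(s["orientation"]).as_matrix()
    return (R.T@(np.array(p)-s["tool_pos"])*100).round(2)
def info(): 
    s=robot.read_state();R=Ro.from_rotvec(s["orientation"]).as_matrix()
    print("t",s["t"],"pos",s["tool_pos"].round(4),"x",R[:,0].round(4),"jaw yaw",np.arctan2(R[1,2],R[0,2]).round(3),"F",s["force"].round(2),"op",s["opening"],"q",s["q"].round(2))
E
python3 -c "
from h import *
info();print(rel([.463,.105,.2]),rel([.463,.105,.077]))"
```

```text
t 1.55 pos [ 0.4084 -0.027   0.219 ] x [ 1.7e-03 -2.0e-04 -1.0e+00] jaw yaw -1.271 F [ 0.88 -0.56  0.81] op 0.05569664156372753 q [-0.19 -0.41  1.98  0.    1.57  1.08]
[  1.91   9.11 -11.  ] [ 14.21   9.09 -11.  ]
```

Call:
jog_arm([
  [1,4.5,-5.0,0,0,0,0.4],
  [2,9.1,-11.0,0,0,0,0.4],
  [4,9.1,-11.0,0,0,0,0.4],
  [4,9.1,-11.0,0,0,0,0.4],
  [4,9.1,-11.0,0,0,0,0.4],
])

```text
t: 2.17
tool_pos: [0.4628, 0.1044, 0.1795]
orientation: [0.986, 1.335, -0.985]
force: [-0.0, -0.3, 0.3]
opening: 0.0559
```

```bash
python3 -c "
from h import *
info();print(rel([.463,.105,.077]))
S=cam('side');T=cam('top')
im=np.vstack([cv2.resize(S['frame'][190:330,180:390],None,fx=2,fy=2),cv2.resize(T['frame'][190:330,100:310],None,fx=2,fy=2)])
cv2.imwrite('pics/above.png',im[:,:,::-1])"
```

```text
t 2.175 pos [0.4628 0.1044 0.1795] x [ 1.8e-03 -5.0e-04 -1.0e+00] jaw yaw -1.271 F [-0.02 -0.29  0.27] op 0.055898977914771615 q [ 0.11 -0.2   1.88 -0.    1.46  1.39]
[10.25  0.02 -0.06]
```

View pics/above.png

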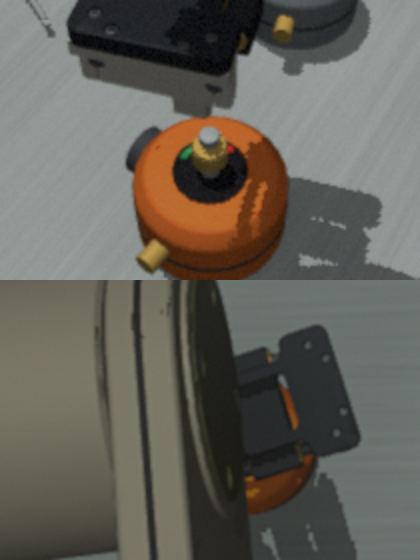

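The side view shows the fingers above the valve; the top view is blocked by the arm. Next I descend, pausing to check.

Call:
jog_arm([
  [2,0,0,0,0,0,0.4],
  [4,0,0,0,0,0,0.4],
  [6,0,0,0,0,0,0.4],
  [6,0,0,0,0,0,0.4],
])

```text
t: 2.78
tool_pos: [0.4627, 0.103, 0.1195]
orientation: [0.988, 1.334, -0.987]
force: [-0.0, -0.2, -0.4]
opening: 0.056
```

```bash
python3 -c "
from h import *
info();print(rel([.463,.105,.077]))
S=cam('side')
im=cv2.resize(S['frame'][200:330,210:360],None,fx=4,fy=4)
cv2.imwrite('pics/mid.png',im[:,:,::-1])"
```

```text
t 2.775 pos [0.4627 0.103  0.1195] x [ 1.6e-03 -5.0e-04 -1.0e+00] jaw yaw -1.274 F [-0.02 -0.24 -0.43] op 0.056028147349566154 q [ 0.11 -0.15  1.95 -0.    1.34  1.38]
[ 4.25  0.08 -0.19]
```

View pics/mid.png

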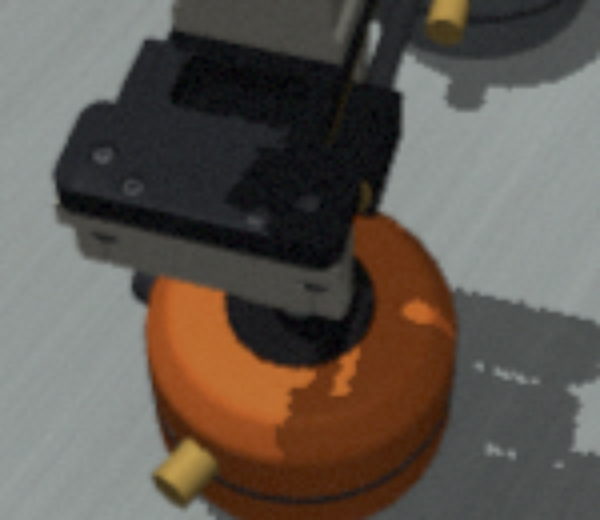

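The near finger now hides the nut at image (290,290), which fits with the fingers straddling it. I'll continue down, correcting the 2 mm drift.

Call:
jog_arm([
  [1.5,0.1,-0.2,0,0,0,0.4],
  [3,0.1,-0.25,0,0,0,0.4],
  [4.2,0.1,-0.25,0,0,0,0.4],
  [4.2,0.1,-0.25,0,0,0,0.4],
])

```text
t: 3.32
tool_pos: [0.4626, 0.1058, 0.077]
orientation: [0.987, 1.335, -0.987]
force: [0.2, -0.2, -0.0]
opening: 0.0556
```

```bash
python3 -c "
from h import *
info();print(rel([.463,.105,.077]))"
```

```text
t 3.325 pos [0.4626 0.1058 0.077 ] x [ 3.e-04 -7.e-04 -1.e+00] jaw yaw -1.273 F [ 0.2  -0.22 -0.01] op 0.055642994520459725 q [ 0.12 -0.09  1.98 -0.    1.25  1.39]
[-0.    0.02  0.09]
```

Call:
jog_arm([
  [0,0,0.05,0,0,0,0.7],
  [0,0,0.05,0,0,0,1],
  [0,0,0.05,0,0,0,1],
  [0,0,0.05,0,0,0,1],
], squeeze=20)

```text
t: 3.82
tool_pos: [0.4627, 0.1063, 0.0773]
orientation: [0.988, 1.336, -0.986]
force: [-0.6, 0.7, 1.7]
opening: 0.0222
```

```bash
python3 -c "
from h import *
info();print(rel([.463,.105,.077]))"
```

```text
t 3.825 pos [0.4627 0.1063 0.0773] x [ 3.0e-04  1.4e-03 -1.0e+00] jaw yaw -1.273 F [-0.62  0.74  1.65] op 0.022206559704432666 q [ 0.12 -0.09  1.98  0.    1.25  1.39]
[ 0.03 -0.01  0.14]
```

Gripped at an opening of 22 mm. Now I turn counter-clockwise, which is negative about tool x.

Call:
jog_arm([
  [0,0,0,-8,0,0,1],
  [0,0,0,-16,0,0,1],
  [0,0,0,-24,0,0,1],
  [0,0,0,-32,0,0,1],
  [0,0,0,-40,0,0,1],
])

```text
t: 4.45
tool_pos: [0.4631, 0.1059, 0.0774]
orientation: [0.448, 1.523, -0.446]
force: [1.9, -2.2, -2.4]
opening: 0.0223
```

```bash
python3 -c "
from h import *
info();print(rel([.463,.1063,.077]), robot.read_state()['wrist_torque'])"
```

```text
t 4.45 pos [0.4631 0.1059 0.0774] x [ 1.2e-03  7.0e-04 -1.0e+00] jaw yaw -0.571 F [ 1.92 -2.17 -2.41] op 0.022295705129372848 q [ 0.12 -0.1   1.98  0.    1.25  0.69]
[ 0.04  0.03 -0.03] [-0.49121476 -0.4372886  -0.11779838]
```

Call:
jog_arm([
  [0,0,0,-8,0,0,1],
  [0,0,0,-16,0,0,1],
  [0,0,0,-24,0,0,1],
  [0,0,0,-36,0,0,1],
  [0,0,0,-36,0,0,1],
])

```text
t: 5.08
tool_pos: [0.4637, 0.1057, 0.0774]
orientation: [-0.045, 1.568, 0.045]
force: [4.3, -1.5, -5.5]
opening: 0.0224
```

```bash
python3 -c "
from h import *
info();print(rel([.463,.1063,.077]), robot.read_state()['wrist_torque'])"
```

```text
t 5.075 pos [0.4637 0.1057 0.0774] x [ 2.5e-03  4.0e-04 -1.0e+00] jaw yaw 0.057 F [ 4.31 -1.47 -5.47] op 0.022420660835174973 q [ 0.12 -0.09  1.98  0.    1.25  0.06]
[ 0.04  0.06 -0.06] [-0.21095927 -0.90358318 -0.0419715 ]
```

Jaw turned 1.33 rad. I'll release, rise and check.

Call:
jog_arm([
  [0,0,0,0,0,0,0.7],
  [0,0,0,0,0,0,0.4],
  [0,0,0,0,0,0,0.4],
  [-3,0,0,0,0,0,0.4],
  [-7,0,0,0,0,0,0.4],
])

```text
t: 5.7
tool_pos: [0.4622, 0.1056, 0.1471]
orientation: [-0.044, 1.571, 0.045]
force: [0.5, -0.1, -0.2]
opening: 0.0555
```

Call:
jog_arm([
  [-4,0,0,0,0,0,0.7],
  [-8,0,0,0,0,0,1],
  [-8,0,-5,0,0,0,1],
  [-8,0,-11,0,0,0,1],
  [-8,0,-11,0,0,0,1],
])

```text
t: 6.32
tool_pos: [0.3498, 0.0994, 0.2273]
orientation: [-0.044, 1.569, 0.045]
force: [0.2, -0.3, 0.1]
opening: 0.0108
```

```bash
python3 -c "
from h import *
info()
S=cam('side');T=cam('top')
im=np.hstack([cv2.resize(S['frame'][243:293,260:310],(400,400),interpolation=0),cv2.resize(T['frame'][245:295,195:245],(400,400),interpolation=0)])
cv2.imwrite('pics/after.png',im[:,:,::-1])"
```

```text
t 6.325 pos [0.3498 0.0994 0.2273] x [ 1.5e-03  6.0e-04 -1.0e+00] jaw yaw 0.057 F [ 0.24 -0.26  0.14] op 0.010803765421510785 q [ 0.14 -0.56  2.07  0.    1.63  0.08]
```

View pics/after.png

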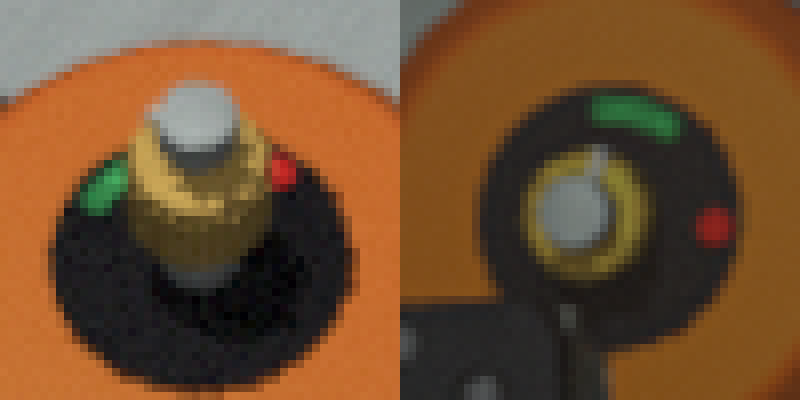

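The white line now stands at the near part of the green arc (top view (598,155) about nut centre (585,215)), about 1.4 rad, and the pin is up. Next I shut the fingers and place them over the pin.

```bash
python3 -c "
from h import *
info();print(rel([.463,.1055,.14]))"
```

```text
t 6.425 pos [0.3526 0.0995 0.2277] x [ 2.e-03  5.e-04 -1.e+00] jaw yaw 0.056 F [-0.16 -0.25  0.77] op 0.003033575457827725 q [ 0.13 -0.55  2.06  0.    1.63  0.08]
[ 8.79 -0.02 11.04]
```

Call:
jog_arm([
  [0,0,5.5,0,0,0,1],
  [2,0,11,0,0,0,1],
  [5,0,11,0,0,0,1],
  [8.3,0,11,0,0,0,1],
  [8.3,0,11,0,0,0,1],
])

```text
t: 7.05
tool_pos: [0.4611, 0.1054, 0.1413]
orientation: [-0.044, 1.576, 0.044]
force: [-0.4, 0.1, -0.0]
opening: 0.0003
```

```bash
python3 -c "
from h import *
info();print(rel([.463,.1055,.117]),rel([.463,.1055,.1093]))
S=cam('side')
im=cv2.resize(S['frame'][200:330,210:360],None,fx=4,fy=4)
cv2.imwrite('pics/prepress.png',im[:,:,::-1])"
```

```text
t 7.05 pos [0.4611 0.1054 0.1413] x [-5.5e-03 -4.0e-04 -1.0e+00] jaw yaw 0.056 F [-0.39  0.06 -0.01] op 0.000297378258437359 q [ 0.12 -0.16  1.92  0.    1.39  0.06]
[2.43 0.   0.2 ] [3.2  0.   0.21]
```

View pics/prepress.png

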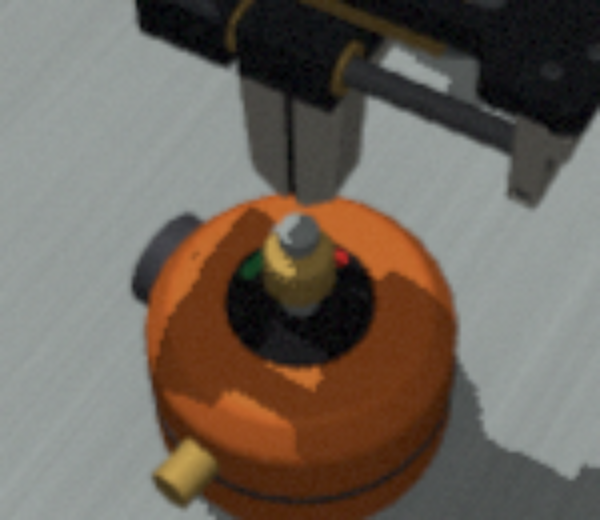

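The shut finger tips (about (300,195)) are right above the pin head (297,235). I'll go to just above it, then press slowly.

Call:
jog_arm([
  [1,0,0.1,0,0,0,1],
  [2,0,0.2,0,0,0,1],
  [2.3,0,0.2,0,0,0,1],
  [2.3,0,0.2,0,0,0,1],
])

```text
t: 7.6
tool_pos: [0.4642, 0.1057, 0.1207]
orientation: [-0.044, 1.572, 0.044]
force: [0.1, -0.8, -0.4]
opening: 0.0006
```

```bash
python3 -c "
from h import *
info();print(rel([.463,.1055,.1093]))"
```

```text
t 7.6 pos [0.4642 0.1057 0.1207] x [-0.0019  0.     -1.    ] jaw yaw 0.056 F [ 0.1  -0.82 -0.37] op 0.0006216228441425015 q [ 0.12 -0.14  1.94  0.    1.34  0.06]
[ 1.14 -0.01 -0.11]
```

Call:
jog_arm([
  [0.4,0,-0.1,0,0,0,1],
  [0.7,0,-0.1,0,0,0,1],
  [0.9,0,-0.1,0,0,0,1],
  [1.1,0,-0.1,0,0,0,1],
  [1.1,0,-0.1,0,0,0,1],
])

```text
t: 8.22
tool_pos: [0.4632, 0.1056, 0.1098]
orientation: [-0.044, 1.572, 0.044]
force: [-1.6, -1.7, 3.2]
opening: 0.0002
```

```bash
python3 -c "
from h import *
info();info();print(rel([.463,.1055,.1088]))
S=cam('side')
im=cv2.resize(S['frame'][220:300,240:340],None,fx=6,fy=6)
cv2.imwrite('pics/press.png',im[:,:,::-1])
info()"
```

```text
t 8.225 pos [0.4632 0.1056 0.1098] x [-0.0018  0.     -1.    ] jaw yaw 0.056 F [-1.58 -1.67  3.15] op 0.00022770855974811648 q [ 0.12 -0.13  1.95  0.    1.32  0.06]
t 8.225 pos [0.4632 0.1056 0.1098] x [-0.0018  0.     -1.    ] jaw yaw 0.056 F [-1.58 -1.67  3.15] op 0.00022770855974811648 q [ 0.12 -0.13  1.95  0.    1.32  0.06]
[ 0.1  -0.01 -0.02]
t 8.275 pos [0.4632 0.1056 0.1099] x [-1.7e-03  1.0e-04 -1.0e+00] jaw yaw 0.056 F [-1.9   0.14  3.12] op 0.0006999698200687349 q [ 0.12 -0.13  1.95  0.    1.32  0.06]
```

View pics/press.png

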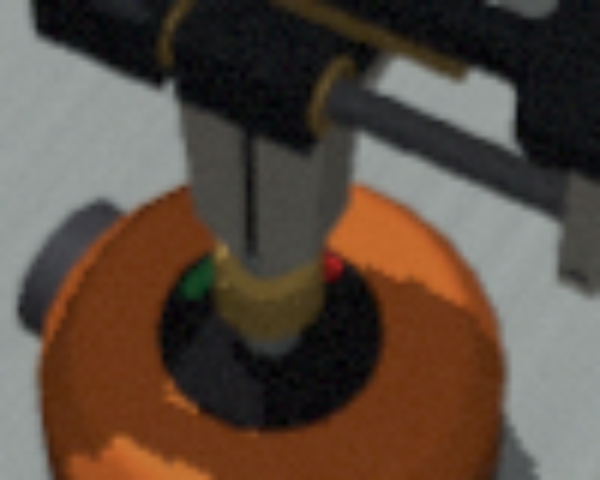

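Contact is on the pin at about 3.2 N and 0.110 height, so roughly 3.5–4 mm in. I'll press further, to the bottom stop, and hold.

Call:
jog_arm([
  [0.1,0,0,0,0,0,1],
  [0.15,0,0,0,0,0,1],
  [0.2,0,0,0,0,0,1],
  [0.2,0,0,0,0,0,1],
  [0.2,0,0,0,0,0,1],
])

```text
t: 8.9
tool_pos: [0.4634, 0.1056, 0.1091]
orientation: [-0.044, 1.572, 0.044]
force: [-7.1, 0.2, 13.5]
opening: 0.0005
```

```bash
python3 -c "
from h import *
info()"
```

```text
t 8.9 pos [0.4634 0.1056 0.1091] x [-0.0014  0.     -1.    ] jaw yaw 0.056 F [-7.13  0.19 13.54] op 0.0005455166250013224 q [ 0.12 -0.13  1.95  0.    1.32  0.06]
```

13.5 N at 0.1091 means the pin is at its stop. I'll hold for another second or so.

Call:
jog_arm([
  [0.03,0,0,0,0,0,1],
  [0.03,0,0,0,0,0,1],
  [0.03,0,0,0,0,0,1],
  [0.03,0,0,0,0,0,1],
  [0.03,0,0,0,0,0,1],
])

```text
t: 9.52
tool_pos: [0.4633, 0.1057, 0.1092]
orientation: [-0.044, 1.572, 0.044]
force: [-3.6, 0.2, 7.4]
opening: 0.0004
```

Call:
jog_arm([
  [0.03,0,0,0,0,0,1],
  [0.03,0,0,0,0,0,1],
  [0.03,0,0,0,0,0,1],
  [0.03,0,0,0,0,0,1],
])

```text
t: 10.02
tool_pos: [0.4633, 0.1056, 0.1092]
orientation: [-0.044, 1.572, 0.044]
force: [-3.3, 0.3, 6.8]
opening: 0.0007
```

Call:
jog_arm([
  [-1,0,0,0,0,0,1],
  [-4,0,0,0,0,0,1],
  [-8,0,0,0,0,0,1],
  [-11,0,0,0,0,0,1],
  [-11,0,-4,0,0,0,1],
])

```text
t: 10.65
tool_pos: [0.4257, 0.1035, 0.2226]
orientation: [-0.043, 1.567, 0.044]
force: [-1.2, 0.5, -0.1]
opening: 0.0006
```

Call:
jog_arm([
  [0,0,-4,0,0,0,1],
  [0,0,-7,0,0,0,1],
  [0,0,-7,0,0,0,1],
  [0,0,-7,0,0,0,1],
])

```text
t: 11.15
tool_pos: [0.3564, 0.0996, 0.2227]
orientation: [-0.043, 1.566, 0.044]
force: [0.5, -0.5, 0.4]
opening: 0.0006
```

```bash
python3 -c "
from h import *
info()
S=cam('side');T=cam('top')
im=np.hstack([cv2.resize(S['frame'][243:293,260:310],(400,400),interpolation=0),cv2.resize(T['frame'][245:295,195:245],(400,400),interpolation=0)])
cv2.imwrite('pics/final.png',im[:,:,::-1])"
```

```text
t 11.15 pos [0.3564 0.0996 0.2227] x [ 4.5e-03  6.0e-04 -1.0e+00] jaw yaw 0.056 F [ 0.48 -0.49  0.44] op 0.0005877752454194013 q [ 0.13 -0.54  2.06  0.    1.62  0.08]
```

View pics/final.png

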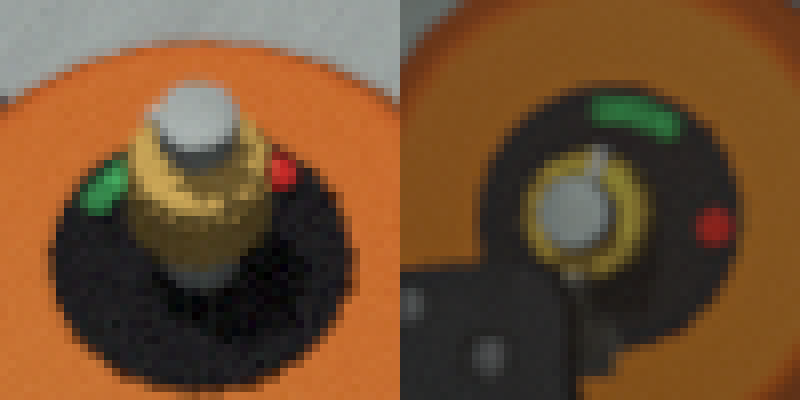

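The pin is back up, looking the same as before the press. The nut's line is still at the green arc (598,155), and the arm is clear.

```bash
python3 -c "
from h import *
print(ticket.close_job())"
```

```text
the job is handed in; nothing more can be done
None
```

The orange reservoir is vented and the job is handed in; `close_job()` gives no verdict, so the result rests on my own checks.

- **Nut:** I turned it about 1.33 rad counter-clockwise in one grasp and let go. In the top view its white line stood at the green arc, at about 1.4 rad by eye, with the pin still up.
- **Pin:** I pressed it with the shut fingertips until they stopped at 0.109 m. The force peaked at 13.5 N and then held at about 7 N, above the 4 N spring, so the pin was on its stop. I held it there for more than a second, then withdrew.
- **Last checks:** The final pictures show the pin sprung back up and the line still at the green dots. The arm was clear, with force readings of about 0.5 N, at 11 s of the 42 s allowed. The arm stayed well away from the grey reservoir throughout.
- **Disagreements:** The two cameras differed by about 2 mm in y on the valve axis, and the gripped opening read 22 mm on the 24 mm nut. Neither affected the job.

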